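# Take up the bearing play of a trolley wheel

### The arm

A 6-joint arm with a two-finger parallel gripper is mounted at the origin on the work surface. World frame = base frame: x ahead of the robot, y to its left, z up, the work surface at z = 0. Lengths are in mm, angles in rad, forces in N, time in s.
With the tool pointing down it reaches from about 350 to 975 mm from the base axis. Payload 4.9 kg.
Tool frame: the origin (TCP) lies at the very end of the fingers, on their centre line; the grasp point (between the pads) lies 19 mm behind it; z points along the fingers, y is the line along which they close (so a half turn about z gives the same grasp; the last joint's range is limited). The gripper opens to 85 mm and grips with 20 to 120 N. Pads are 22 mm wide; open, the fingers measure 114 mm over their backs; the gripper's body (76 mm by 85 mm) begins 54 mm behind the grasp point. The pads swing forward as they close: fully open they stand 13 mm farther back than shut.
Start: joints at [-1.359, 0.053, 1.613, -0, 1.476, -0.119], TCP at [202.994, -591.096, 231.304] pointing down, gripper open.
Joint ranges: [-3.01, 3.01], [-1.01, 2.22], [0.06, 2.58], [-1.02, 4.17], [0.09, 2.62], [-3.14, 3.14]. Speed limits (rad/s): [2.57, 2.57, 3.14, 3.14, 3.14, 3.14].

### API

Orientations are given as a rotation vector (axis times angle).
In Python, from plant import reach, move_straight, movej, gripper_to, hold, inverse_kinematics, get_state, capture, camera_params, PlanningError, close_job gives the robot as it stands. Calls block until the motion is done:
- reach(position, orientation): joint-space move of the TCP to a pose.
- move_straight(position, feed=150, rotation=None): straight line of the TCP; rotation=None keeps the orientation; feed is the mean speed in mm/s.
- movej(angles): joint-space move.
- gripper_to(opening): opening from 0.0 (shut) to 1.0 (fully open); the grip force is fixed at half the most; returns when the fingers have stopped.
- hold(seconds).
- inverse_kinematics(position, orientation): joint angles nearest the present ones, or None.
- get_state(): the state.
- capture(name): name is "scene" or "top" or "wrist"; returns the picture (420x560x3 uint8, blue, green, red); there is no depth.
- camera_params(name): a dict with "fx", "fy", "cx", "cy" (pixels), "position" and "rotation" of the camera in the world. Camera axes: x right, y up, looking along -z (the intrinsics and any distortion apply to the point x, -y, -z); pixel columns grow to the right and rows downward; lengths in mm; the calibration is good to about 2 mm. A picture is of the moment at which its call begins: read the wrist's pose just before it. camera_params takes no time and is no camera call; for the wrist camera it gives the pose at the moment of the call.
A pose or a line that the arm cannot do raises PlanningError and nothing moves.
- close_job(): hands the job in; it is judged then, once.
The state is a dict: "t": time; "joint_positions": joint angles; "dq": joint speeds; "effort": joint torques, N m; "tool_pos": TCP position; "ee_rot": TCP orientation; "contact_force": force on the tool from outside, world axes, zero at the start; "moment": the same for the moment, N m; "grip_width": opening from 0.0 (shut) to 1.0 (fully open); "grip_force": force on a finger pad.
Only numpy, scipy, OpenCV 4.12 (cv2) and the standard library are available. Lean on these libraries where they do the work, as an engineer would, in place of code of your own. Each camera call takes 0.05 s, during which the arm holds its last target. There are 200 camera calls.

### The job

The trolley wheel on the stub axle has play in its bearings. Take the top of the tyre lightly between the fingers and rock it, first outward towards the spanner side and then back inward, firmly against the stop each way, to feel how loose it is; let go and swing the spanner clockwise, as seen from the spanner side, until the nut just nips up snug and no play is left, without forcing it. Then rock the tyre out and in once more to prove that it no longer knocks, and leave wheel and spanner released, disturbing nothing else on the bench.

Things in the scene. Friction and masses are not known exactly. Their poses are not given: they have to be found in the camera images.
- stand: welded steel bracket fixed to the bench, with a stub axle along its y axis at height 125 mm. Origin: on the bench straight below the wheel's middle; z up. Outboard (the spanner side) is -y, inboard +y: bracket plate 80 mm wide, at y = 82 to 94 mm, 162 mm high. Base plate 170 x 190 x 12 mm, y = -40 to 150 mm. Clockwise seen from outboard means that the top goes towards the stand's +x
- hub: steel bearing hub, 62 mm diameter, in the wheel; origin at the wheel's centre, 125 mm up; y along the hub, inboard positive. At the start it rocks about the stand's x axis by 0.028 to 0.08 rad either way (3 to 8 mm at the tyre's top) with under 1 N of drag at the tyre, then meets a stop. The nut sets the play: about 0.08 rad either way per radian that it is slack
- wheel: trolley wheel: black tyre on a grey steel disc, 200 mm diameter, 46 mm wide across flat sidewalls; origin at its centre, 125 mm up; spins freely about its y axis (the axle). Take the tyre's top across its sidewalls with a mm or two to spare: a hard pinch stops it tilting and hides the play. Against the stop the disc gives 1 mm at the tyre per 6 N: 5 to 10 N sideways is firm, over 25 N bends it
- wheel_top (a point): point in the wheel's middle plane at the top of the tyre, 225 mm above the bench when the wheel is upright; it rocks and gives with the wheel but does not spin round with it
- nut: adjusting nut on the axle's outboard end, carrying the spanner; origin on the axle at the wheel's middle plane. Clockwise tightens. While slack only the thread drags, 0.4 to 0.45 N m (about 4 N at the spanner's end). Play is gone 0.35 to 1.0 rad beyond the start; then the force climbs within a few mm. A good nip is 2 to 5 N above the drag; more than about 7 N above it dents the bearing
- spanner_end (a point): grip point near the spanner's free end, 110 mm from the axle line, 85 mm outboard of the wheel's middle plane. Shank 9 mm thick along the axle, 18 mm wide; jaws 10 mm thick, 40 mm wide, tip 24 mm further out. It starts 0 to 1.1 rad left of upright, seen from outboard (left = stand's -x); stays where left. Pinch it from above; lean the gripper with it or re-grip, as twisting pads drag
- dust_cap: loose pressed steel hub cap, 50 mm diameter, 30 mm high, beside the stand; leave alone. Origin: centre of its underside, as for all the loose things
- washer: loose steel washer, 42 mm diameter, 5 mm thick, beside the stand; leave alone
- hammer: hammer lying on the bench, handle along its x; leave alone
- grease_tin: grease tin, 74 mm diameter, 75 mm high; leave alone
- tape_measure: tape measure, 66 x 36 x 60 mm; leave alone
- angle_offcut: offcut of steel angle, 110 mm long, 50 mm; leave alone
- square: engineer's square, 140 x 90 mm, lying flat; leave alone

How it is judged:
By the outcome, as a careful person would: the job done as asked, in the order asked, and still so for the second after the job is handed in, with the robot touching nothing.
It also fails if it takes over 72 s, if anything falls off the work surface, if the arm or the gripper's body presses on something with over 40 N, if the wrist force passes 120 N, or if a joint passes its speed limit or range.

## Working session

There is one attempt and no reset: what is moved stays moved. The work goes in short steps, each a Python script; the robot and the scene stay as the last script left them, time stands still between calls to the robot, and variables do not carry over. Pictures are saved under pics/ and viewed, at most 10 in all, crops included, and the job is handed in when it is done.

```bash
ls; mkdir -p pics; python3 - <<'E'
from plant import *
import cv2,numpy as np
for n in("scene","top"):
    im=capture(n);cv2.imwrite(f"pics/{n}0.png",im);c=camera_params(n);print(n,{k:np.round(v,4).tolist() if k!='x' else v for k,v in c.items() if not isinstance(v,str)})
s=get_state();print(s)
E
```

```text
pics
scene {'fx': 510.4496, 'fy': 510.4496, 'cx': 279.232, 'cy': 209.8367, 'position': [1054.0924, -666.6443, 1178.1409], 'rotation': [0.6848, 0.2311, 0.6301]}
top {'fx': 385.6152, 'fy': 385.6152, 'cx': 274.5694, 'cy': 206.7956, 'position': [369.0051, 32.2561, 1417.4355], 'rotation': [0.0822, -0.1075, -1.5413]}
{'t': 0.1, 'joint_positions': array([-1.35901096e+00,  5.33014786e-02,  1.61415603e+00,  1.00678418e-05,
        1.47599694e+00, -1.18973886e-01]), 'dq': array([ 0.00220023, -0.00175116, -0.00260518,  0.00060836, -0.00093167,
        0.00129838]), 'effort': array([ 1.43990357e-03, -3.94904780e+01, -3.71363175e+01, -1.09385141e-05,
        3.93430601e-03, -1.61505369e-05]), 'tool_pos': array([ 202.87527822, -590.56279029,  230.17975458]), 'ee_rot': array([-3.09689391e+00, -5.16882573e-01,  1.19869044e-04]), 'contact_force': array([-1.02050989,  0.44652253,  0.37172592]), 'moment': array([ 0.06092351, -0.02489803,  0.02428602]), 'grip_force': 0.0, 'grip_width': 0.9985392034461322}
```

View pics/scene0.png

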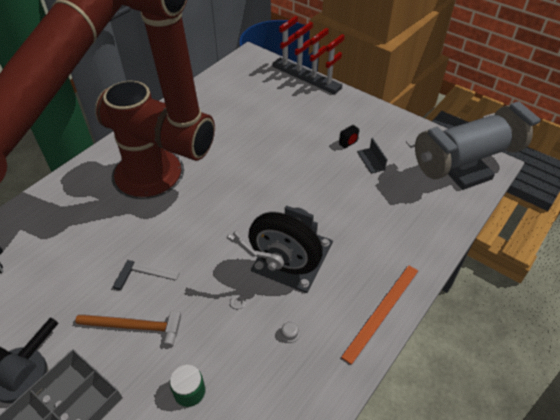

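View pics/top0.png

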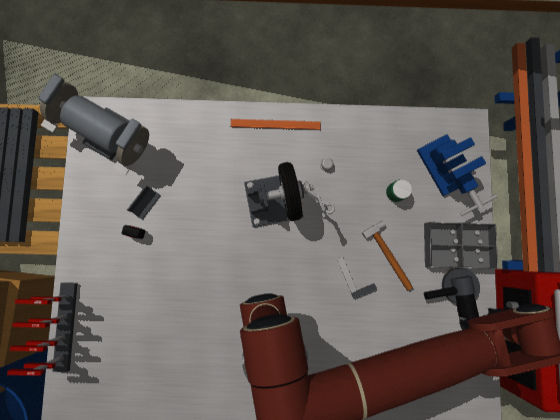

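Scene view: the wheel is at about (285,243), the spanner end at (233,238) and the nut at (277,261). Top view: the tyre is at (291,190), the spanner end at about (328,210), and the base plate at (268,200). I'll enlarge both.

```bash
cat > h.py <<'E'
from plant import *
import cv2,numpy as np
from scipy.spatial.transform import Rotation as R
def ray(c,u,v):
    d=np.array([(u-c["cx"])/c["fx"],-(v-c["cy"])/c["fy"],-1.])
    r=np.array(c["rotation"],float)
    M=R.from_rotvec(r).as_matrix() if r.size==3 else r
    return np.array(c["position"],float),M@d/np.linalg.norm(d)
def plane(c,u,v,z):
    p,d=ray(c,u,v);return p+d*(z-p[2])/d[2]
def tri(a,b):
    (p,d),(q,e)=ray(*a),ray(*b)
    s=np.linalg.lstsq(np.c_[d,-e],q-p,rcond=None)[0]
    A,B=p+d*s[0],q+e*s[1];return (A+B)/2,np.linalg.norm(A-B)
E
python3 - <<'E'
from h import *
a=cv2.imread("pics/scene0.png")[190:320,180:340];b=cv2.imread("pics/top0.png")[150:250,235:355]
a=cv2.resize(a,None,fx=4,fy=4,interpolation=2);b=cv2.resize(b,(480,400),interpolation=2)
o=np.zeros((920,640,3),np.uint8)
cv2.imwrite("pics/c1.png",a);cv2.imwrite("pics/c2.png",b)
c=camera_params("top");print(c.keys())
print(plane(c,291,190,225),plane(c,268,200,12))
E
```

```text
dict_keys(['fx', 'fy', 'cx', 'cy', 'position', 'rotation'])
[569.08561467 -35.22730521 225.        ] [565.09478868  36.5856856   12.        ]
```

View pics/c1.png

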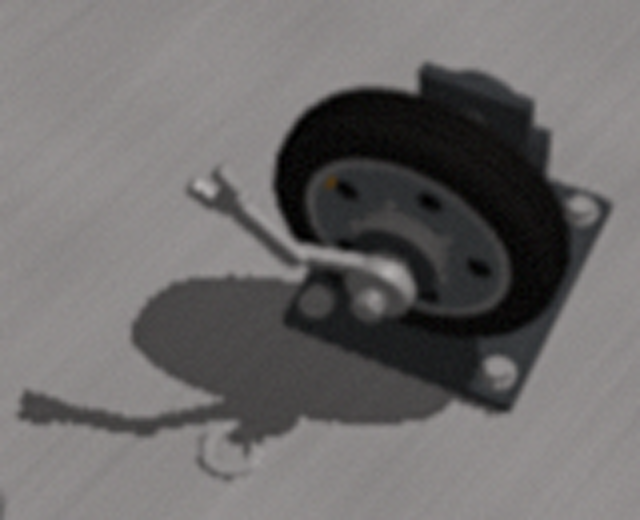

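View pics/c2.png

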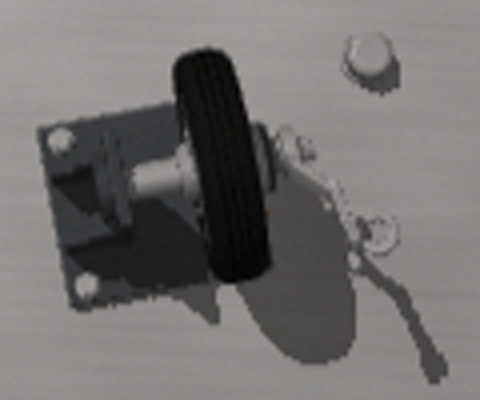

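Crop 1 shows the spanner's open jaws at scene (232,237), the nut at about (272,265) and base corners at (332,241), (307,292) and (251,270). Crop 2 shows the spanner end at top (324,215), the rear base corners at (244.5,182) and (253,227.5), and the tyre from (285,163) to (295,219). The spanner leans far to the left.

```bash
python3 - <<'E'
from h import *
T=camera_params("top");S=camera_params("scene")
P=lambda *a:np.round(plane(*a),1)
A,B=P(T,244.5,182,12),P(T,253,227.5,12)
print("rear",A,B,np.linalg.norm(A-B))
C,D,E=P(S,332.5,241,12),P(S,307,291,12),P(S,251.5,269.5,12)
print("scene",C,D,E,np.linalg.norm(C-D),np.linalg.norm(D-E))
print("yaw",np.arctan2(*(A-B)[1::-1]),np.arctan2(*(D-E)[1::-1]),np.arctan2(*(C-D)[1::-1])-np.pi/2)
print("tip",tri((T,323.75,215.75),(S,231.75,237)))
# tyre mask
im=cv2.imread("pics/top0.png");g=im.max(2)
m=np.uint8(g<38);m[:,:270]=0;m[:150]=0;m[250:]=0;m[:,312:]=0
n,l,st,ce=cv2.connectedComponentsWithStats(m);i=1+np.argmax(st[1:,4]);print(st[i],ce[i])
ys,xs=np.where(l==i);r=cv2.minAreaRect(np.c_[xs,ys].astype(np.float32));print(r);
bp=cv2.boxPoints(r);print([P(T,*p,225) for p in bp])
for y in range(160,222,6):
    q=xs[ys==y]; 
    if len(q):print(y,q.min(),q.max())
E
```

```text
rear [629.7 125.3  12. ] [462.4  88.4  12. ] 171.32104365780646
scene [636.1 129.   12. ] [675.2 -50.8  12. ] [515.3 -88.3  12. ] 184.00230976811136 164.23842424962567
yaw 0.21708616783510398 0.23035852633727727 0.21412995323052386
tip (array([ 497.74450995, -139.47852275,  195.36951084]), np.float64(10.723650355129013))
[ 270  163   33   60 1161] [287.0456503  196.66752799]
((283.6202392578125, 192.01235961914062), (57.69133377075195, 32.61433029174805), 84.5596694946289)
[array([647. ,  49.7, 225. ]), array([660.2, -52.7, 225. ]), array([478.3, -73.2, 225. ]), array([465.9,  27.4, 225. ])]
166 279 292
172 279 294
178 279 295
184 280 297
190 284 298
196 285 299
202 270 300
208 270 301
214 270 302
220 270 294
```

Yaw is about 0.218, the stand is near (583,-34), and the spanner is about 1 rad left of upright at the right height and length. Next are wrist views from above.

```bash
cat >> h.py <<'E'
yaw=0.218
def rv(yaw=yaw,lean=0.,flip=False):
    # tool down; lean: tilt about stand y (positive: fingers' top end goes to +x)
    r=R.from_euler('z',yaw)*R.from_euler('y',lean)*R.from_euler('x',np.pi)
    if flip:r=r*R.from_euler('z',np.pi)
    return r.as_rotvec()
X=np.array([np.cos(yaw),np.sin(yaw),0]);Y=np.array([-np.sin(yaw),np.cos(yaw),0]);Z=np.array([0,0,1.])
E
python3 - <<'E'
from h import *
import json
O=np.array([583,-34,0.])
for f in(0,1):
    print(inverse_kinematics(O+Z*470,rv(flip=f)),inverse_kinematics(O+Z*206,rv(flip=f)))
c=camera_params("wrist");s=get_state();r=R.from_rotvec(s['ee_rot'])
print("cam in tool",r.inv().apply(np.array(c['position'])-s['tool_pos']),r.inv().apply(ray(c,c['cx'],c['cy'])[1]))
f=min((0,1),key=lambda f:np.abs(inverse_kinematics(O+Z*470,rv(flip=f))-s['joint_positions']).max())
print(f)
reach(O-60*Y+Z*470,rv(flip=f));hold(.2)
out=[]
for i,d in enumerate((-60,40)):
    if i: move_straight(O+d*Y+Z*470,300);hold(.2)
    c=camera_params("wrist");im=capture("wrist");cv2.imwrite(f"pics/w{i}.png",im)
    out.append({k:np.array(v).tolist() for k,v in c.items()})
json.dump(out,open("w.json","w"));print(get_state()['t'],[o['position'] for o in out])
cv2.imwrite("pics/w.png",np.hstack([cv2.resize(cv2.imread(f"pics/w{i}.png"),(400,300),interpolation=cv2.INTER_AREA) for i in(0,1)]))
E
```

```text
[-0.18565426 -0.07521754  1.35011522  0.          1.86669498  1.16714206] [-0.18565426 -0.02735806  1.73624059  0.          1.43271013  1.16714206]
[-1.85654264e-01 -7.52175402e-02  1.35011522e+00 -4.44089210e-16
  1.86669498e+00 -1.97445059e+00] [-1.85654264e-01 -2.73580607e-02  1.73624059e+00 -4.44089210e-16
  1.43271013e+00 -1.97445059e+00]
cam in tool [  73.94157273    0.37045662 -143.67400571] [-2.89573116e-01 -5.73114651e-04  9.57155725e-01]
0
3.4917 [[668.2814509955904, -77.56506491595675, 613.2973078042876], [646.939121197817, 19.678796142274727, 613.2853532627986]]
```

View pics/w.png

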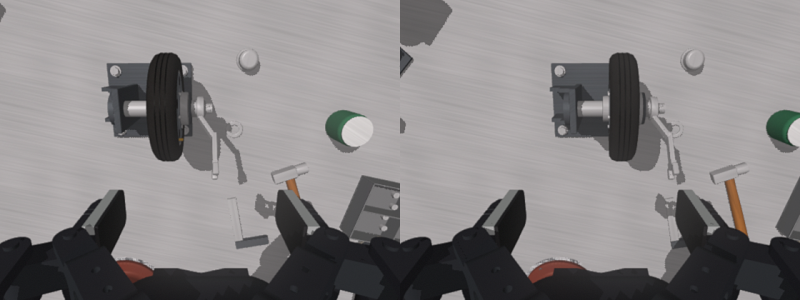

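The tyre stands vertical in both wrist views, so the yaw is good. It is at (165,105) and (623,105) in the montage, with the spanner jaw ends at (215,175) and (671,177). I'll view a zoomed crop of each for exact pixels.

```bash
python3 - <<'E'
from h import *
a=[cv2.resize(cv2.imread(f"pics/w{i}.png")[65:265,x0:x0+130],None,fx=3,fy=3,interpolation=2) for i,x0 in((0,195),(1,280))]
cv2.imwrite("pics/wc.png",np.hstack(a))
for i,x0 in((0,195),(1,280)):
    g=cv2.imread(f"pics/w{i}.png").max(2)
    for y in range(80,225,20):print(i,y,g[y,x0:x0+75].tolist() if y in(120,140) else '', [int(v) for v in (x0+np.where(g[y,x0:x0+75]<45)[0])[[0,-1]]])
E
```

```text
0 80  [216, 248]
0 100  [208, 254]
0 120 [71, 85, 91, 90, 90, 89, 89, 89, 91, 79, 48, 33, 38, 40, 41, 42, 41, 42, 40, 44, 35, 26, 33, 41, 43, 43, 44, 38, 29, 32, 39, 42, 41, 41, 42, 32, 29, 41, 42, 41, 40, 39, 39, 38, 38, 36, 36, 35, 34, 32, 31, 26, 36, 59, 66, 63, 62, 65, 65, 53, 35, 32, 48, 59, 61, 61, 61, 61, 60, 61, 62, 61, 59, 72, 101] [206, 256]
0 140 [54, 55, 56, 56, 55, 54, 55, 58, 58, 40, 31, 37, 38, 40, 40, 39, 40, 41, 40, 43, 41, 43, 43, 42, 41, 42, 43, 44, 43, 35, 41, 43, 44, 45, 42, 42, 43, 40, 41, 41, 39, 40, 39, 36, 37, 37, 34, 34, 32, 31, 31, 27, 28, 37, 69, 73, 73, 98, 105, 105, 105, 105, 105, 105, 104, 106, 106, 89, 72, 57, 56, 53, 49, 77, 98] [204, 248]
0 160  [206, 247]
0 180  [207, 257]
0 200  [211, 256]
0 220  [220, 250]
1 80  [296, 320]
1 100  [293, 332]
1 120 [88, 89, 88, 89, 89, 90, 89, 90, 89, 89, 90, 78, 51, 46, 43, 43, 44, 46, 47, 51, 49, 48, 47, 49, 49, 48, 51, 40, 37, 48, 51, 51, 51, 52, 43, 36, 43, 48, 49, 48, 51, 46, 39, 43, 49, 51, 48, 50, 47, 48, 49, 46, 46, 44, 46, 97, 109, 107, 106, 107, 105, 106, 104, 103, 125, 160, 170, 168, 166, 168, 164, 165, 165, 163, 164] [294, 333]
1 140 [83, 83, 82, 88, 155, 171, 170, 168, 168, 169, 170, 173, 139, 97, 53, 39, 43, 44, 47, 47, 48, 47, 47, 46, 46, 48, 47, 41, 39, 46, 47, 49, 48, 49, 45, 40, 45, 48, 49, 48, 51, 47, 41, 41, 46, 49, 49, 48, 50, 47, 46, 47, 45, 42, 42, 65, 100, 107, 105, 105, 70, 53, 58, 61, 79, 96, 95, 94, 118, 118, 108, 127, 164, 173, 167] [295, 334]
1 160  [295, 334]
1 180  [295, 333]
1 200  [293, 331]
1 220  [311, 318]
```

View pics/wc.png

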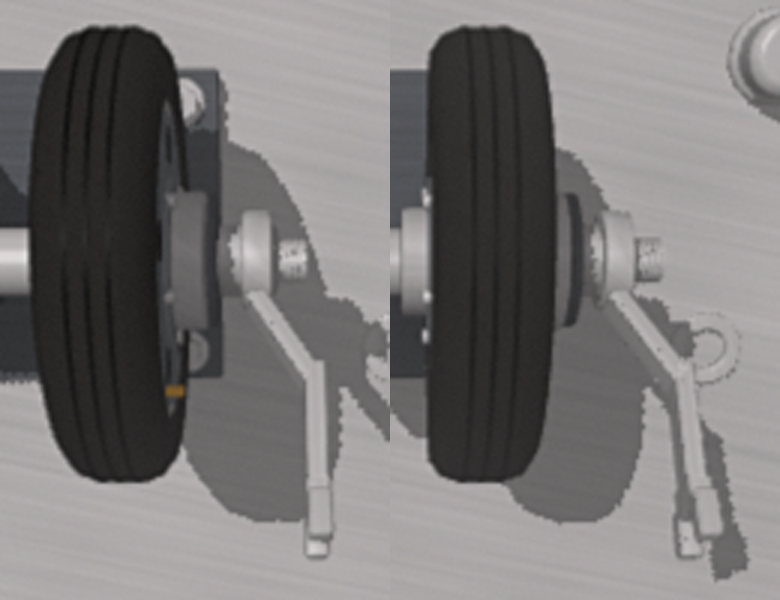

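The crop shows the middle groove at w0 (223.2,120) and w1 (314.9,120). The spanner shank end is at w0 (301,226) and w1 (382.3,226.5), the jaws at (301,240) and (382.7,240), and the bend at (300.3,190) and (378.3,190). The axle stud is at (292.7,151) and (366.7,151).

```bash
python3 - <<'E'
from h import *
import json
w0,w1=json.load(open("w.json"))
O=np.array([583,-34,0.])
def loc(p):d=p-O;return np.round([d@X,d@Y,d[2]],1)
for n,a,b in(("groove",(223.2,120),(314.9,120)),("gr140",(224,140),(314.9,140)),("shank",(301,225.9),(382.3,226.3)),("jaw",(301,240),(382.7,240)),("bend",(300.3,190),(378.3,190)),("stud",(292.7,151),(366.7,151))):
    p,e=tri((w0,*a),(w1,*b));print(n,p.round(1),loc(p),"err",round(e,2))
# tyre shoulders at z 222, and wheel fore/aft extents at z=125..
for y in(120,140,160):
    a=plane(w0,{120:205.3,140:203.9,160:204.5}[y],y,222);b=plane(w1,{120:334.6,140:335,160:334.6}[y],y,222);print(y,loc(a),loc(b))
for v in(73,226):
    print(v,[ (loc(plane(w,u,v,z))).tolist() for w,u in((w0,231),(w1,314)) for z in(125,160,190)])
for u,v in((218,89),(218,190)):print("base corner out",loc(plane(w0,195+u/3,65+(70 if v<100 else 375)/3,12)))
for L in(-.98,-.7,-.4,0):
    q=inverse_kinematics(O-85*Y+Z*125+(110-19)*(np.sin(L)*X+np.cos(L)*Z),rv(lean=L));print(L,q)
E
```

```text
groove [629.4 -21.9 214.1] [ 47.9   1.7 214.1] err 0.01
gr140 [608.7 -26.8 216.9] [ 26.7   1.5 216.9] err 0.02
shank [ 523.3 -134.6  200.3] [-80.  -85.3 200.3] err 0.52
jaw [ 508.2 -137.8  207.2] [-95.5 -85.2 207.2] err 0.03
bend [ 560.1 -126.6  169.6] [-42.4 -85.5 169.6] err 0.03
stud [ 601.1 -108.5  130.5] [  1.6 -76.7 130.5] err 0.04
120 [ 48.4  19.5 222. ] [ 48.3 -18.5 222. ]
140 [ 27.3  22.4 222. ] [ 27.3 -19.8 222. ]
160 [  5.5  23.1 222. ] [  5.5 -20.3 222. ]
73 [[100.7, 2.9, 125.0], [98.8, -1.6, 160.0], [97.2, -5.6, 190.0], [100.7, -3.8, 125.0], [98.8, -0.8, 160.0], [97.2, 1.8, 190.0]]
226 [[-107.8, 11.6, 125.0], [-94.7, 6.4, 160.0], [-83.6, 1.9, 190.0], [-107.8, -9.0, 125.0], [-94.7, -5.6, 160.0], [-83.6, -2.7, 190.0]]
base corner out [ 83.9 -39.8  12. ]
base corner out [-83.5 -37.8  12. ]
-0.98 [-0.75968476 -0.50278516  2.38913634  1.06051651  0.9094882   0.04846315]
-0.7 [-0.61347652 -0.43588506  2.20874769  0.62329658  0.953623    0.47858318]
-0.4 [-0.46531497 -0.26448384  1.9811253   0.27620805  1.12337939  0.80534218]
0 [-0.31354206  0.0334725   1.65839609  0.          1.44972406  1.03925427]
```

Everything agrees with the given sizes: O ≈ (583,-34) + 1 mm along Y, the wheel is near upright, and the spanner is at 0.90 rad left with its end 85 mm outboard. Now the first rock.

```bash
cat >> h.py <<'E'
O=np.array([583,-34,0.])+1*Y
def rpose(a,z=201.):
    r=R.from_rotvec(a*X)
    return O+125*Z+r.apply((z-125)*Z),(r*R.from_rotvec(rv())).as_rotvec()
def F():
    v=[]
    for _ in range(3):
        hold(.03);v.append(get_state()['contact_force'])
    return np.mean(v,0)
def go(a,feed=30):
    p,o=rpose(a);move_straight(p,feed,o)
def rock(sgn,a,f0,target=7.0,lim=0.14):
    """tilt until the stop pushes back with target N; sgn +1 outward. returns angle"""
    while abs(a)<lim or a*sgn<0:
        f=(F()-f0)@Y*sgn
        st=get_state();y=(st['tool_pos']-O)@Y
        print(f"a={a:.4f} y={y:.2f} F={f:.2f} grip={st['grip_force']:.1f}")
        if f>=target:return a
        a+=sgn*(0.005 if f>2.2 else 0.011)
        go(a)
    print("limit");return a
E
python3 - <<'E'
from h import *
move_straight(O+300*Z,300,rv());gripper_to(.78)
move_straight(O+201*Z,120,rv());hold(.2);f1=F()
gripper_to(.585);hold(.2)
f0=F();s=get_state();print(s['t'],f1,f0,s['grip_width'],s['grip_force'],s['tool_pos'],rpose(0)[0])
cv2.imwrite("pics/g.png",capture("wrist"))
E
```

```text
6.4417 [-0.19237288 -0.26210534  0.39434007] [-0.15607961 -0.0651424   0.25032903] 0.5872256899107837 0.0 [582.77315221 -33.02754767 200.97918848] [582.78372261 -33.02366804 201.        ]
```

View pics/g.png

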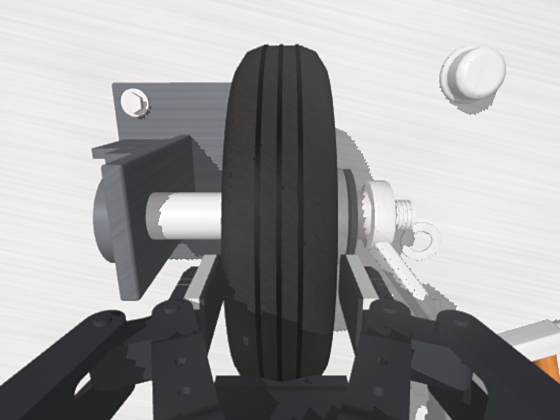

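The picture shows pads on both sides of the tyre top (inner faces at about columns 215 and 343, tyre 225–335), centred with small gaps and no load. Rocking now.

```bash
python3 - <<'E'
from h import *
f0=F();t0=get_state()['t']
a=rock(1,0.,f0);print("OUT",a);hold(.2)
for b in (a-.03,):go(b)
a2=rock(-1,a-.03,f0);print("IN",a2);hold(.2)
print(get_state()['t']-t0,get_state()['t'])
E
```

```text
a=0.0000 y=-0.01 F=-0.40 grip=0.0
a=0.0110 y=-0.93 F=0.05 grip=0.0
a=0.0220 y=-1.80 F=-0.04 grip=0.0
a=0.0330 y=-2.61 F=-0.45 grip=0.0
a=0.0440 y=-3.43 F=-0.36 grip=0.0
a=0.0550 y=-4.27 F=-0.41 grip=0.0
a=0.0660 y=-5.12 F=-0.52 grip=0.0
a=0.0770 y=-5.96 F=-0.40 grip=0.0
a=0.0880 y=-6.81 F=-0.37 grip=0.0
a=0.0990 y=-7.50 F=0.49 grip=0.3
a=0.1100 y=-8.07 F=2.00 grip=1.4
a=0.1210 y=-8.75 F=4.22 grip=2.6
a=0.1260 y=-8.98 F=5.79 grip=2.9
a=0.1310 y=-9.10 F=6.48 grip=3.3
a=0.1360 y=-9.24 F=7.08 grip=3.6
OUT 0.13599999999999998
a=0.1060 y=-8.28 F=-2.68 grip=1.6
a=0.0950 y=-7.62 F=-0.21 grip=0.3
a=0.0840 y=-6.46 F=0.40 grip=0.0
a=0.0730 y=-5.49 F=0.31 grip=0.0
a=0.0620 y=-4.65 F=0.32 grip=0.0
a=0.0510 y=-3.79 F=0.33 grip=0.0
a=0.0400 y=-2.91 F=0.52 grip=0.0
a=0.0290 y=-2.10 F=0.05 grip=0.0
a=0.0180 y=-1.26 F=0.25 grip=0.0
a=0.0070 y=-0.40 F=0.33 grip=0.0
a=-0.0040 y=0.42 F=0.09 grip=0.0
a=-0.0150 y=1.24 F=0.58 grip=0.0
a=-0.0260 y=2.08 F=0.47 grip=0.0
a=-0.0370 y=2.93 F=0.46 grip=0.0
a=-0.0480 y=3.75 F=0.71 grip=0.0
a=-0.0590 y=4.61 F=0.60 grip=0.0
a=-0.0700 y=5.46 F=-0.06 grip=0.0
a=-0.0810 y=6.25 F=0.36 grip=0.0
a=-0.0920 y=6.78 F=2.66 grip=0.9
a=-0.0970 y=7.13 F=3.35 grip=1.5
a=-0.1020 y=7.50 F=4.59 grip=2.1
a=-0.1070 y=7.82 F=5.42 grip=2.6
a=-0.1120 y=8.02 F=6.55 grip=2.9
a=-0.1170 y=8.16 F=6.98 grip=3.2
a=-0.1220 y=8.36 F=7.77 grip=3.6
IN -0.122
14.150000000000002 20.7417
```

The play is clear: stops at about ±0.07 rad, so roughly 0.85 rad of slack. I'll release, lift and take the spanner.

```bash
cat >> h.py <<'E'
def sp(th,r=104.):
    return O-85.5*Y+125*Z+(r-19)*(-np.sin(th)*X+np.cos(th)*Z), rv(lean=-th)
def torque():
    v=[]
    for _ in range(3):
        hold(.03);s=get_state();v.append(np.r_[s['contact_force'],s['moment']])
    v=np.mean(v,0);d=(s['tool_pos']-O-125*Z)/1000
    return v[:3],v[3:],np.cross(d,v[:3])@Y,v[3:]@Y
E
python3 - <<'E'
from h import *
go(0.006,60);gripper_to(.78)
move_straight(O+290*Z,200,rv());gripper_to(.42)
p,o=sp(.9,190);print(inverse_kinematics(p,o))
move_straight(O-85*Y-60*X+345*Z,300,rv(lean=-.45))
move_straight(p,250,o)
p,o=sp(.9);move_straight(p,120,o);hold(.2)
print("pre",torque(),get_state()['t'],get_state()['tool_pos']-p)
cv2.imwrite("pics/s.png",capture("wrist"))
E
```

```text
[-0.87736815 -0.73790384  2.39589582  0.86961329  1.14690046  0.23837534]
pre (array([ 0.02589535, -0.44117758,  0.30797476]), array([-0.12290439,  0.3737278 , -0.02011732]), np.float64(0.016799149025596396), np.float64(0.39146383248528105)) 24.8333 [-0.04473131 -0.41494388  0.60004159]
```

View pics/s.png

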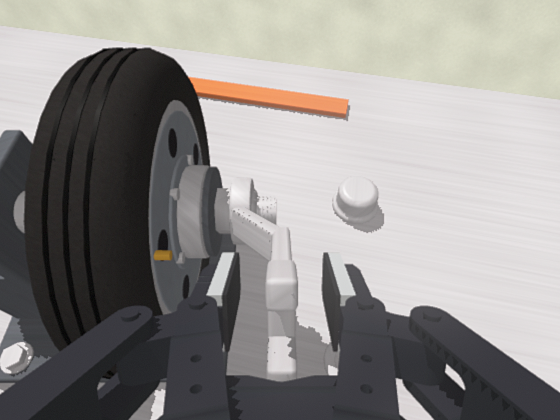

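The shank lies centred between the pads (column 283, pads at 235 and 330) and the wheel is clear. I'll close and turn in an arc.

```bash
cat >> h.py <<'E'
def rep(th):
    f,m,tf,tm=torque();u=np.cos(th)*X+np.sin(th)*Z  # clockwise tangent
    st=get_state();print(f"th={th:.3f} Ft={-f@u:.2f} Fr={f@(-np.sin(th)*X+np.cos(th)*Z):.2f} Fy={f@Y:.2f} tf={tf:.3f} M={tm:.3f} sum={tf+tm-.5*np.sin(th):.3f} lag={(st['tool_pos']-sp(th)[0])@u:.2f} t={st['t']:.1f}")
    return -f@u,tf
E
python3 - <<'E'
from h import *
gripper_to(0.0);hold(.2);th=.9;print(get_state()['grip_width'],get_state()['grip_force'])
rep(th)
while th>.42:
    th-=.06;p,o=sp(th);move_straight(p,40,o);ft,_=rep(th)
    if ft>6:break
E
```

```text
0.10928279190475908 58.57691740617156
th=0.900 Ft=1.73 Fr=4.85 Fy=-2.37 tf=-0.147 M=0.621 sum=0.082 lag=0.01 t=25.5
th=0.840 Ft=-1.52 Fr=2.12 Fy=-2.74 tf=0.128 M=0.473 sum=0.229 lag=0.73 t=25.9
th=0.780 Ft=-1.59 Fr=2.53 Fy=-3.47 tf=0.134 M=0.300 sum=0.083 lag=0.50 t=26.3
th=0.720 Ft=-2.10 Fr=3.60 Fy=-4.06 tf=0.177 M=0.191 sum=0.039 lag=0.41 t=26.6
th=0.660 Ft=-2.18 Fr=4.36 Fy=-4.69 tf=0.184 M=0.130 sum=0.008 lag=0.34 t=27.0
th=0.600 Ft=-1.99 Fr=4.37 Fy=-5.10 tf=0.168 M=0.098 sum=-0.016 lag=0.37 t=27.4
th=0.540 Ft=-2.47 Fr=5.66 Fy=-5.28 tf=0.208 M=0.083 sum=0.034 lag=0.39 t=27.8
th=0.480 Ft=-2.34 Fr=5.15 Fy=-5.05 tf=0.198 M=0.066 sum=0.034 lag=0.37 t=28.1
th=0.420 Ft=-1.36 Fr=5.97 Fy=-4.49 tf=0.114 M=0.079 sum=-0.011 lag=0.40 t=28.5
```

Readings at rest are clouded by stop/settling effects inside the friction band. I'll test slower, smaller steps to see the drag properly.

```bash
python3 - <<'E'
from h import *
th=.42
for d,feed in((.02,10),(.02,10),(.02,10),(.01,5),(.01,5),(.01,5)):
    th-=d;p,o=sp(th);move_straight(p,feed,o);f=get_state()['contact_force'];u=np.cos(th)*X+np.sin(th)*Z
    print("imm %.2f"%(-f@u),end=" ");rep(th)
cv2.imwrite("pics/s2.png",capture("wrist"))
E
```

```text
imm 0.51 th=0.400 Ft=0.85 Fr=7.71 Fy=-4.33 tf=-0.071 M=0.262 sum=-0.003 lag=-0.26 t=28.9
imm 1.02 th=0.380 Ft=0.43 Fr=8.25 Fy=-4.55 tf=-0.035 M=0.253 sum=0.033 lag=-0.29 t=29.4
imm 0.98 th=0.360 Ft=1.08 Fr=7.70 Fy=-4.84 tf=-0.089 M=0.223 sum=-0.042 lag=-0.36 t=29.8
imm 1.67 th=0.350 Ft=1.41 Fr=8.18 Fy=-4.17 tf=-0.117 M=0.289 sum=0.001 lag=-0.42 t=30.2
imm 2.01 th=0.340 Ft=1.59 Fr=7.42 Fy=-4.31 tf=-0.132 M=0.283 sum=-0.016 lag=-0.45 t=30.6
imm 2.01 th=0.330 Ft=1.53 Fr=8.16 Fy=-4.84 tf=-0.127 M=0.214 sum=-0.075 lag=-0.46 t=31.0
```

View pics/s2.png

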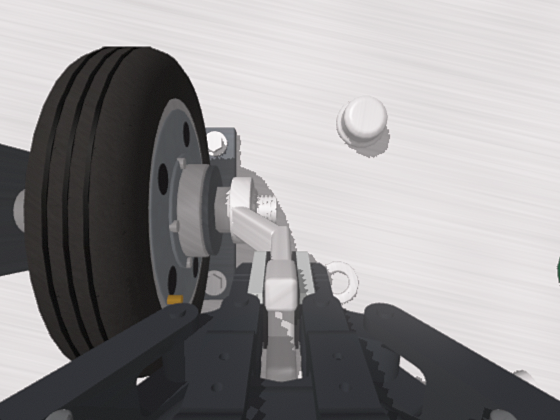

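The spanner follows the grip well. The positive moment bias with lean shows that the moment is referred to the wrist (~0.18 m behind the TCP), so I'll sum the axle torque with that, average more and go slowly.

```bash
cat >> h.py <<'E'
def tq(th,n=8,L=.18):
    v=[]
    for _ in range(n):
        hold(.02);s=get_state();v.append(np.r_[s['contact_force'],s['moment'],s['tool_pos']])
    sd=np.std(v,0);v=np.mean(v,0);ur=-np.sin(th)*X+np.cos(th)*Z;u=np.cos(th)*X+np.sin(th)*Z
    d=(v[6:]-O-125*Z)/1000+L*ur
    T=-(np.cross(d,v[:3])@Y+v[3:6]@Y-.5*np.sin(th))
    print(f"th={th:.3f} T={T:.3f} Ft={-v[:3]@u:.2f} M={v[3:6]@Y-.5*np.sin(th):.3f} Fr={v[:3]@ur:.1f} lag={(v[6:]-sp(th)[0])@u:.2f} t={s['t']:.1f}")
    return T
E
python3 - <<'E'
from h import *
th=.33;tq(th)
for d,feed in((.06,12),(.03,8),(.03,8),(.03,8),(.015,6)):
    th-=d;p,o=sp(th);move_straight(p,feed,o);T=tq(th)
    if T>.62:break
E
```

```text
th=0.330 T=0.338 Ft=1.67 M=0.102 Fr=8.0 lag=-0.46 t=31.2
th=0.270 T=0.111 Ft=0.51 M=0.023 Fr=7.5 lag=-0.21 t=31.9
th=0.240 T=0.289 Ft=1.30 M=0.055 Fr=7.7 lag=-0.32 t=32.5
th=0.210 T=0.190 Ft=0.90 M=0.046 Fr=7.8 lag=-0.32 t=33.1
th=0.180 T=0.214 Ft=1.04 M=0.059 Fr=7.5 lag=-0.32 t=33.7
th=0.165 T=0.201 Ft=1.05 M=0.073 Fr=7.4 lag=-0.39 t=34.2
```

```bash
python3 - <<'E'
from h import *
th=.165
for i in range(12):
    th-=.0125;p,o=sp(th);move_straight(p,5,o);T=tq(th,6)
    if T>.55:break
E
```

```text
th=0.152 T=0.297 Ft=1.42 M=0.077 Fr=8.0 lag=-0.43 t=34.7
th=0.140 T=0.266 Ft=1.31 M=0.079 Fr=7.7 lag=-0.43 t=35.1
th=0.127 T=0.343 Ft=1.59 M=0.075 Fr=7.6 lag=-0.43 t=35.6
th=0.115 T=0.269 Ft=1.34 M=0.083 Fr=7.8 lag=-0.44 t=36.0
th=0.102 T=0.359 Ft=1.65 M=0.075 Fr=7.5 lag=-0.43 t=36.5
th=0.090 T=0.356 Ft=1.66 M=0.082 Fr=7.9 lag=-0.43 t=37.0
th=0.077 T=0.256 Ft=1.29 M=0.084 Fr=7.6 lag=-0.44 t=37.4
th=0.065 T=0.237 Ft=1.20 M=0.079 Fr=7.8 lag=-0.43 t=37.9
th=0.052 T=0.291 Ft=1.35 M=0.065 Fr=7.5 lag=-0.44 t=38.3
th=0.040 T=0.225 Ft=1.16 M=0.079 Fr=7.6 lag=-0.44 t=38.8
th=0.027 T=0.345 Ft=1.59 M=0.073 Fr=8.0 lag=-0.44 t=39.2
th=0.015 T=0.198 Ft=0.97 M=0.057 Fr=7.3 lag=-0.43 t=39.7
```

The lag signal is very clean (-0.43 mm at pure drag, 0 when free), so about -0.78 would be roughly 3.3 N above drag. I'll continue on that.

```bash
cat >> h.py <<'E'
def lag(th):
    return (np.mean([get_state()['tool_pos']],0)-sp(th)[0])@(np.cos(th)*X+np.sin(th)*Z)
E
python3 - <<'E'
from h import *
th=.015;d=.0125
for i in range(22):
    th-=d;p,o=sp(th);move_straight(p,5,o);T=tq(th,4);l=lag(th)
    if l<-.5:d=.006
    if l<-.72 or T>.6 or th<-.15:break
E
```

```text
th=0.002 T=0.336 Ft=1.61 M=0.088 Fr=7.5 lag=-0.44 t=40.1
th=-0.010 T=0.366 Ft=1.63 M=0.063 Fr=7.7 lag=-0.43 t=40.6
th=-0.023 T=0.463 Ft=1.97 M=0.055 Fr=7.9 lag=-0.48 t=41.0
th=-0.029 T=0.400 Ft=1.94 M=0.110 Fr=7.8 lag=-0.55 t=41.3
th=-0.035 T=0.423 Ft=2.12 M=0.134 Fr=7.6 lag=-0.60 t=41.6
th=-0.041 T=0.672 Ft=3.20 M=0.172 Fr=7.6 lag=-0.67 t=41.9
```

```bash
python3 - <<'E'
from h import *
th=-.041;T=tq(th,14)
for i in range(2):
    th-=.0055;p,o=sp(th);move_straight(p,5,o);T=tq(th,10);l=lag(th)
    if l<-.76 or T>.62:break
E
```

```text
th=-0.041 T=0.508 Ft=2.53 M=0.157 Fr=7.9 lag=-0.71 t=42.2
th=-0.046 T=0.550 Ft=2.79 M=0.183 Fr=7.8 lag=-0.72 t=42.6
th=-0.052 T=0.613 Ft=3.12 M=0.210 Fr=7.9 lag=-0.79 t=43.0
```

That's about 3 N above drag, a good snug nip. I'll release, retreat and re-rock the tyre.

```bash
python3 - <<'E'
from h import *
th=-.0515
gripper_to(.42);hold(.1)
p,o=sp(th,215);move_straight(p,150,o)
move_straight(O+295*Z,200,rv());gripper_to(.78)
move_straight(O+201*Z,120,rv());gripper_to(.585);hold(.2)
f0=F();print(get_state()['t'],f0,get_state()['grip_force'])
a=rock(1,0.,f0);print("OUT",a);hold(.2)
go(a-.03);a2=rock(-1,a-.03,f0);print("IN",a2);hold(.2);print(get_state()['t'])
E
```

```text
46.9083 [ 0.13568001 -0.35144385 -0.1085136 ] 0.0
a=0.0000 y=0.00 F=0.44 grip=0.0
a=0.0110 y=-0.93 F=0.06 grip=0.0
a=0.0220 y=-1.72 F=0.46 grip=0.0
a=0.0330 y=-2.36 F=1.60 grip=0.6
a=0.0440 y=-2.99 F=3.63 grip=1.7
a=0.0490 y=-3.42 F=4.95 grip=2.5
a=0.0540 y=-3.63 F=6.28 grip=2.9
a=0.0590 y=-3.75 F=6.86 grip=3.2
a=0.0640 y=-3.92 F=7.67 grip=3.5
OUT 0.06399999999999999
a=0.0340 y=-2.90 F=-3.08 grip=1.4
a=0.0230 y=-2.19 F=-0.38 grip=0.0
a=0.0120 y=-0.90 F=-0.33 grip=0.0
a=0.0010 y=-0.04 F=-0.12 grip=0.0
a=-0.0100 y=0.84 F=-0.21 grip=0.0
a=-0.0210 y=1.39 F=1.28 grip=0.7
a=-0.0320 y=2.07 F=3.34 grip=1.9
a=-0.0370 y=2.47 F=4.58 grip=2.5
a=-0.0420 y=2.65 F=5.56 grip=2.9
a=-0.0470 y=2.84 F=5.77 grip=3.2
a=-0.0520 y=3.03 F=6.59 grip=3.5
a=-0.0570 y=3.20 F=7.09 grip=3.9
IN -0.056999999999999995
54.4083
```

Free travel fell from about 13.3 mm to about 2.9 mm, which is no more than the pad clearance, so the play is gone. Release, retreat and hand in.

```bash
python3 - <<'E'
from h import *
go(0.006,60);gripper_to(.78)
move_straight(O+330*Z,150,rv());hold(.3)
print(get_state()['t'],get_state()['contact_force'],get_state()['grip_force'])
im=capture("wrist");cv2.imwrite("pics/end.png",im)
print(close_job())
E
```

```text
56.275 [ 0.16920747  0.80936524 -0.58543323] 0.0
the job is handed in; nothing more can be done
None
```

I rocked the wheel, turned the spanner clockwise until the nut nipped up at roughly 3 N above the drag, rocked the tyre again with no play left, released both and handed the job in at about 56 s; I saved a closing picture but did not look at it.

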